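# Slide the packing plate under the mould flange

## Robot

A 6-joint arm with a two-finger parallel gripper is mounted at the origin on the work surface. World frame = base frame: x ahead of the robot, y to its left, z up, the work surface at z = 0. Lengths are in m, angles in rad, forces in N, time in s.
With the tool pointing down it reaches from about 0.275 to 0.975 m from the base axis. Payload 8.4 kg.
Tool frame: the origin (TCP) lies at the very end of the fingers, on their centre line; the grasp point (between the pads) lies 19 mm behind it (manip.hold_point_z is the distance from the TCP to the grasp point, in m); z points along the fingers, y is the line along which they close (so a half turn about z gives the same grasp; the last joint's range is limited). The gripper opens to 92 mm and grips with 3 to 60 N. Pads are 20 mm wide; open, the fingers measure 128 mm over their backs; the gripper's body (75 mm by 189 mm) begins 69 mm behind the grasp point.
Start: joints at [-1.205, 0.353, 1.633, -0, 1.155, -0.002], TCP at [0.225, -0.583, 0.215] pointing down, gripper open.
Joint ranges: [-2.63, 2.63], [-0.92, 2.1], [0.06, 2.66], [-1.3, 4.44], [0, 2.69], [-3.02, 3.02]. Speed limits (rad/s): [2.22, 2.22, 2.79, 3.14, 3.14, 3.14].

## Interface

Orientations are given as a unit quaternion [x, y, z, w].
In Python, from workcell import manip gives the robot as it stands.
- The arm moves only by the tool move_arm, never from a script. Its argument "steps" is a list of rows, each a list of 7 numbers: the closure, from 0 (fully open) to 1 (shut), then the shift along the tool's x, y, z in mm, then the turn, a rotation vector about the tool's x, y, z in rad. In form: [[jaw, tx, ty, tz, wx, wy, wz], ...]. A call has 1 to 12 rows; each row is the pose to reach, as a shift and turn from the pose commanded when the call began, along the tool's axes at that moment; what a row does not reach only later rows make up. A row lasts 1/8 s, in which the tool goes at most 62.5 mm and 10.7 degrees, less where a joint would pass 70% of its speed; a pose out of reach is approached as far as the arm can. A call with a gripper value outside its range is refused whole. The fingers move at their own pace and stop on an object; the grip force is fixed at half the most. Time passes only in rows, so rows that repeat a pose let the fingers close. It gives the time, the measured TCP pose, the force, the opening and the grip force at its end, in the units of the state.
- manip.get_state(): the state, without advancing time (a new reading comes with each control period).
- manip.capture(name): name is "scene" or "top" or "wrist"; returns the picture (480x640x3 uint8, red, green, blue); there is no depth.
- manip.get_calibration(name): a dict with "fx", "fy", "cx", "cy" (pixels), "extrinsics" (4x4, takes a point from camera to world coordinates); the wrist camera has in their place "mount" (4x4, takes a point from camera to tool coordinates, whose origin is the TCP and whose axes are the flange's). Camera axes: x right, y down, z forward; pixel columns grow to the right and rows downward; lengths in m; the calibration is good to about 2 mm. A picture is of the moment at which its call begins: read the wrist's pose just before it. get_calibration takes no time and is no camera call.
- manip.sign_off(): hands the job in; it is judged then, once.
The state is a dict: "time_s": time; "qpos": joint angles; "joint_vel": joint speeds; "joint_efforts": joint torques, N m; "tcp_pos": TCP position; "ee_rot": TCP orientation; "force": force on the tool from outside, world axes, zero at the start; "moment": the same for the moment, N m; "opening": opening from 0.0 (shut) to 1.0 (fully open); "grip_force": force on a finger pad.
Only numpy, scipy, OpenCV 4.12 (cv2) and the standard library are available. Lean on these libraries where they do the work, as an engineer would, in place of code of your own. Each camera call takes 0.05 s, during which the arm holds its last target. There are 200 camera calls.

## Task

Push the loose plywood packing plate flat along the table, under the low flange of the green mould and into the gap between the two packers there, until its outer short edge is in line with the packers' outer ends, with the plate square and about midway between them. Only push it: never grip, lift or tip it, and leave everything else where it is. Finish with the robot clear of everything.

Things in the scene. Friction and masses are not known exactly. Their poses are not given: they have to be found in the camera images.
- plate: the loose plate of bare plywood, lying flat: 110 mm long (its x), 94 mm wide (its y), 18 mm thick, about 0.16 kg. Too wide to pinch. Origin at the centre of its underside, z up. Its x points roughly at the mould at the start (up to about 25 degrees off); its -x end is the outer edge that stays out
- plate_tail (a point): middle of the plate's outer (-x) short edge, half-way up its thickness (9 mm above its underside); axes as the plate's
- mould: green mould, fixed. Origin on the table under its centre, z up, x points inwards from the open flange edge (the way of the push). Flange 300 mm (x) by 420 mm (y), underside 21 and top 29 mm above the table, lips on the other three edges to 36 mm. On it a tub, x -30 to 120, y -125 to 125, up to 128 mm high
- flange_edge (a point): middle of the lower corner of the flange's open edge, at (-150, 0, 21) mm in the mould's axes, with the same axes; headroom over the plate is 3 mm and nothing stops the plate inside
- gap_mid (a point): midway between the outer ends of the two plywood packers (each 50 mm wide in y, 120 long in x, 21 high) that carry the flange; at (-185, 0, 9) mm in the mould's axes, with the same axes. The packers reach from y = +-67 to +-117 mm and stand 35 mm proud of the flange edge; the gap is 134 mm wide. The middle of the plate's outer edge belongs here
- cup: bystander: white open mixing cup, 72 mm across, 65 mm high, upright; origin centre of underside
- jar: bystander: small grey jar with white lid, 56 mm across, 60 mm high, upright; origin centre of underside
- block: bystander: wooden block 60 x 40 x 40 mm; origin centre of underside
- roller: bystander: laminating roller with wooden handle, lying, about 205 mm long (x from -90 to 113) and up to 90 mm wide, 25 mm high; origin under the handle's front part
- spatula: bystander: spatula lying along its x, 200 mm long (x from -100 to 100), blade up to 65 mm wide at +x; origin under its middle
- tin: bystander: small tin, 48 mm across, 28 mm high, standing on the flange; origin centre of underside
There are look-alikes about, which are no part of the job. Of the things like the plate, leave any that is black, pink or turquoise; of the rest the smaller one is meant.

How it is judged:
By the outcome, as a careful person would: the job done as asked, in the order asked, and still so for the second after the job is handed in, with the robot touching nothing.
It also fails if it takes over 69 s, if anything falls off the work surface, if the arm or the gripper's body presses on something with over 40 N, if the wrist force passes 120 N, or if a joint passes its speed limit or range.

## Working session

There is one attempt and no reset: what is moved stays moved. The work goes in short steps, Python scripts to look and compute and a tool call to move; the robot and the scene stay as the last step left them, time stands still between calls to the robot, and variables do not carry over. Pictures are saved under pics/ and viewed, at most 10 in all, crops included, and the job is handed in when it is done.

Besides the shell and the picture viewer there is one more tool, called after "Call:" as a command line: name --pt "numbers of a row" for each row, then --argument value for the rest. move_arm: Moves the arm, as the interface text tells. Its arguments: {"type":"object","properties":{"steps":{"type":"array"}},"required":["steps"]}

```bash
mkdir -p pics
python3 - <<'E'
from workcell import manip
import cv2
for n in ("scene","top"):
    cv2.imwrite(f"pics/{n}0.png",manip.capture(n)[:,:,::-1]); c=manip.get_calibration(n); print(n,c)
s=manip.get_state(); print(s)
E
```

```text
scene {'fx': 549.2304554507285, 'fy': 549.2304554507285, 'cx': 319.91247603032195, 'cy': 236.26439124010815, 'extrinsics': array([[-0.30241252,  0.76325304, -0.57095662,  1.34070721],
       [ 0.95307668,  0.23343368, -0.19275257,  0.35362886],
       [-0.01383848, -0.60245623, -0.79803195,  1.22439201],
       [ 0.        ,  0.        ,  0.        ,  1.        ]])}
top {'fx': 614.7831431461807, 'fy': 614.7831431461807, 'cx': 309.4480384097953, 'cy': 239.12722339328494, 'extrinsics': array([[-0.00804167, -0.99700413,  0.07692911,  0.38500561],
       [-0.99993694,  0.00862065,  0.0071971 ,  0.08381805],
       [-0.00783872, -0.07686639, -0.99701059,  1.49039418],
       [ 0.        ,  0.        ,  0.        ,  1.        ]])}
{'time_s': 0.1, 'qpos': array([-1.20537739e+00,  3.53585111e-01,  1.63404201e+00, -4.70457436e-05,
        1.15517547e+00, -2.41411275e-03]), 'joint_vel': array([-0.00022643,  0.00015932, -0.00145575, -0.00061506, -0.00150101,
        0.00166314]), 'joint_efforts': array([ 8.64324011e-04, -5.94900370e+01, -3.34928977e+01,  6.98359078e-02,
        1.82682829e-02, -1.95725386e-05]), 'tcp_pos': array([ 0.22457043, -0.58280094,  0.21394246]), 'ee_rot': array([ 9.83133055e-01,  1.82890757e-01, -1.30363324e-04, -5.91152147e-04]), 'force': array([0.27038033, 1.07673411, 0.36813887]), 'moment': array([ 0.00898398, -0.01786005, -0.03378353]), 'grip_force': 0.0, 'opening': 0.9995329446161441}
```

View pics/top0.png

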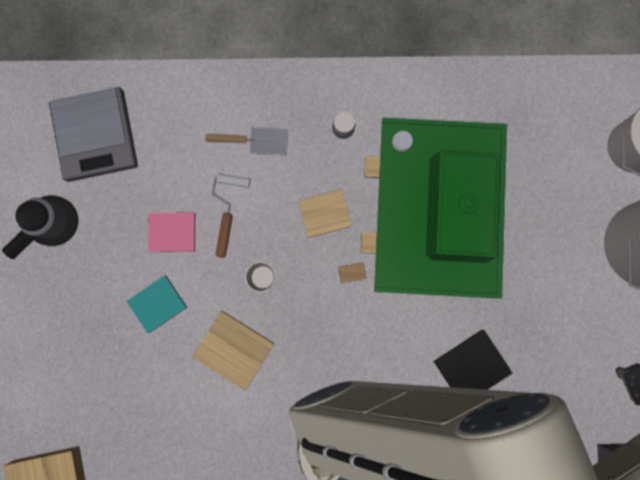

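View pics/scene0.png

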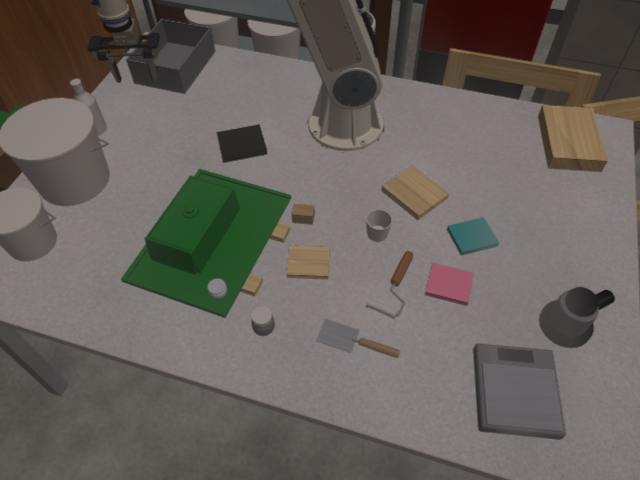

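The top view shows the plate at about (325,213), the packers' ends at (372,167) and (369,242), and the flange's open edge at about x=380. The bigger plywood at (233,350) is the look-alike. The scene view shows the same arrangement.

```bash
cat > h.py <<'E'
from workcell import manip
import numpy as np, cv2
from scipy.spatial.transform import Rotation as R
def ray(n,uv,z,s=None):
    c=manip.get_calibration(n)
    if n=="wrist":
        T=np.eye(4);T[:3,:3]=R.from_quat(s["ee_rot"]).as_matrix();T[:3,3]=s["tcp_pos"];E=T@c["mount"]
    else: E=c["extrinsics"]
    uv=np.atleast_2d(uv).astype(float)
    d=np.c_[(uv[:,0]-c["cx"])/c["fx"],(uv[:,1]-c["cy"])/c["fy"],np.ones(len(uv))]@E[:3,:3].T
    o=E[:3,3]; return (o+d*((z-o[2])/d[:,2])[:,None])[:,:2]
def blobs(im,lo,hi,amin=60):
    h=cv2.cvtColor(im,cv2.COLOR_RGB2HSV); m=cv2.inRange(h,lo,hi)
    m=cv2.morphologyEx(m,cv2.MORPH_OPEN,np.ones((3,3)))
    return [c for c in cv2.findContours(m,0,cv2.CHAIN_APPROX_NONE)[0] if cv2.contourArea(c)>amin]
WOOD=((8,60,90),(30,255,255)); GREEN=((50,120,30),(75,255,255))
E
python3 - <<'E'
from h import *
for n in ("top","scene"):
    im=cv2.imread(f"pics/{n}0.png")[:,:,::-1].copy()
    for nm,rg,z in (("wood",WOOD,.018),("green",GREEN,.033)):
        for c in blobs(im,*rg):
            b=cv2.boxPoints(cv2.minAreaRect(c)); w=ray(n,b,z)
            print(n,nm,cv2.minAreaRect(c)[0],cv2.contourArea(c),"ctr",w.mean(0).round(3),"sides",np.linalg.norm(w[1]-w[0]).round(3),np.linalg.norm(w[2]-w[1]).round(3),"\n   ",w.round(3).tolist())
E
```

```text
top wood (40.0, 465.0) 1483.5 ctr [-0.027  0.73 ] sides 0.17 0.064 
    [[0.006, 0.816], [0.005, 0.646], [-0.059, 0.645], [-0.058, 0.814]]
top wood (232.76657104492188, 350.07110595703125) 3306.0 ctr [0.237 0.278] sides 0.128 0.149 
    [[0.221, 0.376], [0.33, 0.308], [0.251, 0.181], [0.143, 0.249]]
top wood (351.916015625, 272.28802490234375) 362.5 ctr [ 0.418 -0.006] sides 0.06 0.038 
    [[0.432, 0.026], [0.442, -0.033], [0.404, -0.039], [0.394, 0.02]]
top wood (368.5, 242.0) 271.0 ctr [ 0.491 -0.047] sides 0.036 0.048 
    [[0.515, -0.03], [0.514, -0.066], [0.466, -0.065], [0.467, -0.029]]
top wood (222.5899658203125, 234.8699951171875) 286.0 ctr [0.511 0.303] sides 0.104 0.02 
    [[0.461, 0.32], [0.564, 0.306], [0.561, 0.286], [0.458, 0.301]]
top wood (324.5777282714844, 212.7953338623047) 1644.0 ctr [0.562 0.057] sides 0.109 0.093 
    [[0.594, 0.122], [0.621, 0.016], [0.53, -0.006], [0.503, 0.099]]
top wood (372.0, 166.5) 266.0 ctr [ 0.674 -0.058] sides 0.034 0.051 
    [[0.7, -0.042], [0.699, -0.076], [0.648, -0.075], [0.648, -0.041]]
top wood (225.4984588623047, 138.0276947
[... 1494 characters left out ...]
s 0.336 0.297 
    [[-0.261, 0.605], [-0.401, 0.911], [-0.105, 0.919], [0.02, 0.641]]
scene wood (452.0, 77.5) 80.0 ctr [-0.323  0.294] sides 0.028 0.108 
    [[-0.372, 0.271], [-0.38, 0.299], [-0.274, 0.316], [-0.266, 0.289]]
scene wood (576.5169677734375, 70.409423828125) 98.0 ctr [-0.486  0.706] sides 0.022 0.153 
    [[-0.478, 0.629], [-0.5, 0.63], [-0.494, 0.783], [-0.473, 0.781]]
scene green (207.8859100341797, 238.96160888671875) 11255.0 ctr [ 0.566 -0.228] sides 0.462 0.354 
    [[0.753, -0.372], [0.292, -0.395], [0.403, -0.059], [0.818, -0.087]]
scene green (4.5, 117.5) 66.5 ctr [ 0.325 -1.074] sides 0.03 0.068 
    [[0.302, -1.109], [0.293, -1.08], [0.348, -1.039], [0.357, -1.068]]
```

```bash
cat >> h.py <<'E'
def goto(x,y,z,yaw_push):
    "tool shift (mm) and wz for TCP at x,y,z with -x_tool along yaw_push (deg), tool vertical"
    s=manip.get_state(); Q=R.from_quat(s["ee_rot"])
    a=np.radians(yaw_push+180); X=np.array([np.cos(a),np.sin(a),0]); Z=np.array([0,0,-1.]); 
    T=R.from_matrix(np.c_[X,np.cross(Z,X),Z])
    print("shift",(Q.inv().apply(np.array([x,y,z])-s["tcp_pos"])*1000).round(1),"rot",(Q.inv()*T).as_rotvec().round(3),"t",s["time_s"])
E
python3 - <<'E'
from h import *
goto(.540,.144,.2,-75.6); print(manip.get_calibration("wrist"))
E
```

```text
shift [ 555.7 -564.7   14.6] rot [-1.000e-03 -1.000e-03 -1.454e+00] t 0.1
{'fx': 331.63699985909597, 'fy': 331.63699985909597, 'cx': 317.7645450593307, 'cy': 238.31226666942766, 'mount': array([[-5.42870375e-04, -9.63956096e-01, -2.66060803e-01,
         7.60448242e-02],
       [ 9.99999853e-01, -5.27421426e-04, -1.29516247e-04,
        -1.26334211e-03],
       [-1.54781925e-05, -2.66060834e-01,  9.63956240e-01,
        -1.69504675e-01],
       [ 0.00000000e+00,  0.00000000e+00,  0.00000000e+00,
         1.00000000e+00]])}
```

Call:
move_arm --pt "0.45 555 -565 0 0 0 -1.454" --pt "0.45 555 -565 0 0 0 -1.454" --pt "0.45 555 -565 0 0 0 -1.454" --pt "0.45 555 -565 0 0 0 -1.454" --pt "0.45 555 -565 0 0 0 -1.454" --pt "0.45 555 -565 0 0 0 -1.454" --pt "0.45 555 -565 0 0 0 -1.454" --pt "0.45 555 -565 0 0 0 -1.454" --pt "0.45 555 -565 0 0 0 -1.454" --pt "0.45 555 -565 0 0 0 -1.454" --pt "0.45 555 -565 0 0 0 -1.454" --pt "0.45 555 -565 0 0 0 -1.454"

```text
time_s: 1.6
tcp_pos: [0.5231, 0.1071, 0.2145]
ee_rot: [0.613, 0.79, -0.0, 0.0]
force: [0.8, -0.8, 0.9]
opening: 0.547
grip_force: 0.0
```

Run:
```python
from h import *
s=manip.get_state(); print(s["tcp_pos"],s["qpos"].round(2),s["opening"]); goto(.540,.144,.2,-75.6)
```

```text
[0.52314332 0.10713216 0.21449922] [ 0.2   0.21  1.83 -0.    1.1  -0.05] 0.5471964522838125
shift [31.5 25.5 14.5] rot [-0.  0.  0.] t 1.6
```

Call:
move_arm --pt "0.45 31 26 14 0 0 0" --pt "0.45 31 26 14 0 0 0" --pt "0.45 31 26 14 0 0 0"

```text
time_s: 1.98
tcp_pos: [0.5396, 0.141, 0.2002]
ee_rot: [0.613, 0.79, -0.001, -0.0]
force: [0.2, 0.4, -0.4]
opening: 0.55
grip_force: 0.0
```

```bash
cat > look.py <<'E'
from h import *
import sys
s=manip.get_state(); im=manip.capture("wrist"); cv2.imwrite(f"pics/{sys.argv[1]}.png",im[:,:,::-1])
print(s["tcp_pos"].round(4),s["time_s"])
for c in blobs(im,*WOOD,200):
    b=cv2.boxPoints(cv2.minAreaRect(c)); w=ray("wrist",b,.018,s)
    print(np.round(cv2.minAreaRect(c)[0]),cv2.contourArea(c),"ctr",w.mean(0).round(3),np.linalg.norm(w[1]-w[0]).round(3),np.linalg.norm(w[2]-w[1]).round(3),w.round(3).tolist())
E
python3 look.py w1
```

```text
[0.5396 0.141  0.2002] 1.975
[389. 431.] 3414.0 ctr [ 0.7   -0.109] 0.512 0.023 [[0.449, -0.163], [0.945, -0.035], [0.955, -0.055], [0.452, -0.185]]
[378. 400.] 682.0 ctr [ 0.672 -0.067] 0.057 0.032 [[0.64, -0.059], [0.695, -0.045], [0.705, -0.075], [0.649, -0.09]]
[447. 374.] 363.0 ctr [ 0.744 -0.009] 0.015 0.098 [[0.717, 0.033], [0.731, 0.038], [0.771, -0.051], [0.756, -0.056]]
[189. 374.] 359.0 ctr [ 0.434 -0.089] 0.098 0.015 [[0.429, -0.139], [0.424, -0.041], [0.439, -0.039], [0.445, -0.137]]
[183. 302.] 1330.0 ctr [0.413 0.007] 0.05 0.049 [[0.385, 0.025], [0.434, 0.038], [0.441, -0.01], [0.391, -0.023]]
[319. 288.] 7177.0 ctr [0.562 0.062] 0.091 0.112 [[0.504, 0.105], [0.592, 0.127], [0.623, 0.02], [0.529, -0.004]]
[555. 119.] 1994.5 ctr [0.744 0.298] 0.1 0.021 [[0.73, 0.25], [0.738, 0.35], [0.758, 0.347], [0.752, 0.246]]
[330.  51.] 2723.0 ctr [0.512 0.303] 0.023 0.108 [[0.455, 0.301], [0.461, 0.323], [0.568, 0.305], [0.563, 0.282]]
[64. 54.] 8439.5 ctr [0.265 0.236] 0.117 0.093 [[0.206, 0.269], [0.319, 0.297], [0.328, 0.205], [0.206, 0.174]]
```

View pics/w1.png

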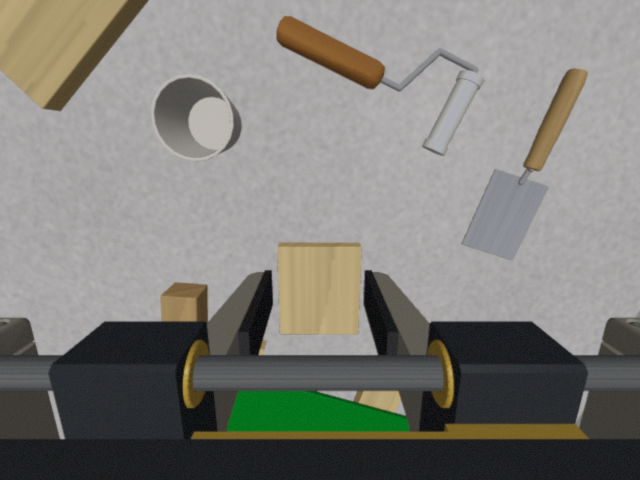

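The wrist view shows the plate square between the fingers, with its centre at (319,288) and its tail edge at row 243. The gap is beyond it, and there is free table behind the tail. It agrees with the top view to within 4 mm, so I'm descending behind the tail.

Call:
move_arm --pt "0.45 10 0 60 0 0 0" --pt "0.45 10 0 120 0 0 0" --pt "0.45 10 0 165 0 0 0" --pt "0.45 10 0 182 0 0 0" --pt "0.45 10 0 192 0 0 0" --pt "0.45 10 0 192 0 0 0" --pt "0.45 10 0 192 0 0 0"

```text
time_s: 2.9
tcp_pos: [0.5389, 0.1514, 0.01]
ee_rot: [0.613, 0.79, 0.001, 0.001]
force: [-0.2, -0.4, -0.4]
opening: 0.552
grip_force: 0.0
```

```bash
python3 look.py w2
python3 - <<'E'
from h import *
# tail path: straight L0 then arc; print TCP shifts (finger face 10 mm behind tail)
s=manip.get_state();Q=R.from_quat(s["ee_rot"])
c=np.array([.562,.058]);h0,h1=-75.6,-93.4
S=np.arange(0,151,1.); 
for L in range(0,155,10):
    p=c.copy()
    for k in range(L): p+=.001*np.r_[np.cos(a:=np.radians(h0+(h1-h0)*np.clip((k-30)/100,0,1))),np.sin(a)]
    a=h0+(h1-h0)*np.clip((L-30)/100,0,1);u=np.r_[np.cos(np.radians(a)),np.sin(np.radians(a))]
    t=p-.065*u; d=Q.inv().apply(np.r_[t,.008]-s["tcp_pos"])*1000
    print(L,d.round(1),"wz",round(-np.radians(a-h0),3),"tail",(p-.055*u).round(4))
E
```

```text
[0.5389 0.1514 0.01  ] 2.9
[389. 414.] 9847.0 ctr [0.6   0.088] 0.228 0.035 [[0.484, 0.076], [0.705, 0.132], [0.721, 0.101], [0.489, 0.042]]
[318. 349.] 1153.0 ctr [0.548 0.12 ] 0.065 0.006 [[0.516, 0.115], [0.578, 0.131], [0.58, 0.125], [0.517, 0.109]]
[447. 374.] 357.0 ctr [0.623 0.122] 0.007 0.045 [[0.611, 0.142], [0.617, 0.144], [0.636, 0.103], [0.629, 0.101]]
[189. 374.] 356.5 ctr [0.481 0.086] 0.045 0.007 [[0.479, 0.063], [0.476, 0.108], [0.483, 0.109], [0.486, 0.064]]
[425.  13.] 1144.0 ctr [0.552 0.29 ] 0.032 0.01 [[0.534, 0.291], [0.566, 0.299], [0.569, 0.289], [0.537, 0.281]]
0 [-31.3  -0.8   2. ] wz -0.0 tail [0.5483 0.1113]
10 [-41.3  -0.8   2. ] wz -0.0 tail [0.5508 0.1016]
20 [-51.3  -0.8   2. ] wz -0.0 tail [0.5533 0.0919]
30 [-61.3  -0.8   2. ] wz -0.0 tail [0.5558 0.0822]
40 [-71.3   1.1   2. ] wz 0.031 tail [0.5598 0.0729]
50 [-81.4   2.7   2. ] wz 0.062 tail [0.5635 0.0635]
60 [-91.5   3.9   2. ] wz 0.093 tail [0.5669 0.0539]
70 [-101.7    4.9    2. ] wz 0.124 tail [0.5701 0.0442]
80 [-111.9    5.5    2. ] wz 0.155 tail [0.5729 0.0345]
90 [-122.1    5.8    2. ] wz 0.186 tail [0.5754 0.0247]
100 [-132.3    5.8    2. ] wz 0.217 tail [0.5776 0.0148]
110 [-142.5    5.5    2. ] wz 0.249 tail [0.5795 0.0048]
120 [-152.7    4.8    2. ] wz 0.28 tail [ 0.5811 -0.0052]
130 [-162.8    3.9    2. ] wz 0.311 tail [ 0.5824 -0.0153]
140 [-172.3    0.8    2. ] wz 0.311 tail [ 0.5818 -0.0253]
150 [-181.9   -2.2    2. ] wz 0.311 tail [ 0.5812 -0.0352]
```

Call:
move_arm --pt "0.45 -15 -1 0 0 0 0" --pt "0.45 -27 -1 0 0 0 0" --pt "0.45 -34 -1 0 0 0 0" --pt "0.45 -41 -1 0 0 0 0" --pt "0.45 -48 -1 0 0 0 0" --pt "0.45 -55 -1 0 0 0 0" --pt "0.45 -61 -1 0 0 0 0" --pt "0.45 -66 0 0 0 0 0.016" --pt "0.45 -71 1 0 0 0 0.031" --pt "0.45 -76 2 0 0 0 0.047" --pt "0.45 -81 3 0 0 0 0.062" --pt "0.45 -81 3 0 0 0 0.062"

```text
time_s: 4.45
tcp_pos: [0.561, 0.0731, 0.0085]
ee_rot: [0.637, 0.77, -0.0, 0.0]
force: [0.1, -0.4, 0.0]
opening: 0.55
grip_force: 0.0
```

```bash
cat > top.py <<'E'
from h import *
import sys
im=manip.capture("top"); cv2.imwrite(f"pics/{sys.argv[1]}.png",im[:,:,::-1]); im2=manip.capture("scene"); cv2.imwrite(f"pics/{sys.argv[1]}s.png",im2[:,:,::-1])
for n,i in(("top",im),("scene",im2)):
  for c in blobs(i,*WOOD,60):
    r=cv2.minAreaRect(c); b=cv2.boxPoints(r); w=ray(n,b,.018)
    if .35<w[:,0].mean()<.75 and -.15<w[:,1].mean()<.2: print(n,np.round(r[0]),cv2.contourArea(c),"ctr",w.mean(0).round(3),w.round(3).tolist())
E
python3 top.py t2; python3 look.py w3
```

```text
top [372. 242.] 109.0 ctr [ 0.49  -0.057] [[0.515, -0.049], [0.514, -0.066], [0.466, -0.065], [0.466, -0.048]]
top [341. 215.] 74.5 ctr [0.556 0.018] [[0.566, 0.03], [0.566, 0.006], [0.546, 0.006], [0.547, 0.03]]
top [363. 204.] 184.5 ctr [ 0.583 -0.036] [[0.627, -0.02], [0.631, -0.035], [0.54, -0.053], [0.536, -0.038]]
top [372. 166.] 267.5 ctr [ 0.674 -0.058] [[0.7, -0.042], [0.699, -0.076], [0.648, -0.075], [0.648, -0.041]]
scene [253. 283.] 239.5 ctr [ 0.673 -0.059] [[0.695, -0.08], [0.642, -0.079], [0.651, -0.037], [0.704, -0.039]]
scene [289. 260.] 810.0 ctr [0.576 0.006] [[0.631, -0.036], [0.54, -0.063], [0.52, 0.05], [0.612, 0.072]]
scene [281. 230.] 191.0 ctr [ 0.489 -0.048] [[0.512, -0.068], [0.461, -0.073], [0.466, -0.028], [0.516, -0.024]]
[0.5608 0.0734 0.0085] 4.55
[389. 414.] 9905.5 ctr [0.617 0.008] 0.226 0.035 [[0.502, 0.003], [0.723, 0.045], [0.737, 0.013], [0.505, -0.031]]
[447. 374.] 349.5 ctr [0.642 0.04 ] 0.006 0.044 [[0.631, 0.06], [0.637, 0.061], [0.653, 0.021], [0.647, 0.019]]
[189. 374.] 341.5 ctr [0.499 0.013] 0.045 0.007 [[0.496, -0.01], [0.496, 0.035], [0.502, 0.036], [0.503, -0.009]]
[ 56. 334.] 1207.0 ctr [0.426 0.025] 0.024 0.032 [[0.409, 0.01], [0.41, 0.034], [0.442, 0.039], [0.442, 0.016]]
[318. 327.] 5752.0 ctr [0.565 0.056] 0.062 0.034 [[0.531, 0.067], [0.593, 0.078], [0.6, 0.045], [0.536, 0.033]]
```

View pics/t2s.png

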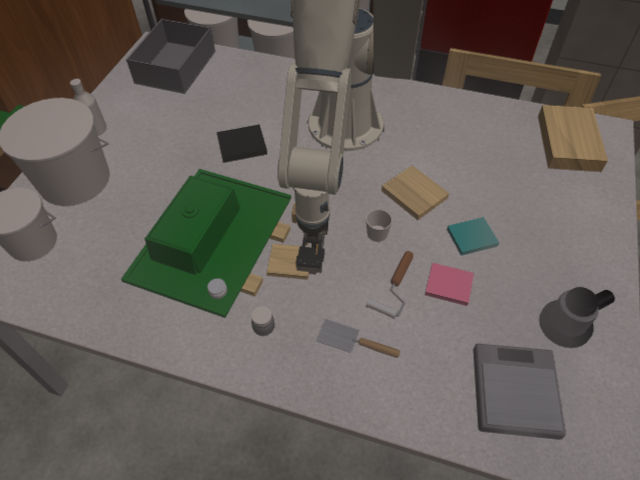

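The plate is following the plan. Its head edge measures (0.585,-0.044) m at a heading of -79°, against a plan of (0.584,-0.0445). It is entering the gap without touching, so I'm continuing along the arc.

Run:
```python
from h import *
s=manip.get_state();Q=R.from_quat(s["ee_rot"])
h0,h1=-79.2,-93.4
p=np.r_[.5635,.0635]+.055*np.r_[np.cos(np.radians(h0)),np.sin(np.radians(h0))]
H=lambda k:h0+(h1-h0)*np.clip((k-5)/70,0,1)
for L in range(0,105):
    a=np.radians(H(L));u=np.r_[np.cos(a),np.sin(a)]
    if L%8==0 or L>95: print(L,(Q.inv().apply(np.r_[p-.065*u,.0085]-s["tcp_pos"])*1000).round(1),"wz",round(-a+np.radians(h0),3),"tail",(p-.055*u).round(4))
    p=p+.001*u
```

```text
0 [-0.3  0.8  0.1] wz 0.0 tail [0.5635 0.0635]
8 [-8.3  1.5  0.1] wz 0.011 tail [0.5656 0.0557]
16 [-16.4   3.2   0.1] wz 0.039 tail [0.5684 0.0481]
24 [-24.4   4.6   0.1] wz 0.067 tail [0.5711 0.0404]
32 [-32.6   5.8   0.1] wz 0.096 tail [0.5735 0.0326]
40 [-40.7   6.7   0.1] wz 0.124 tail [0.5757 0.0248]
48 [-48.9   7.5   0.1] wz 0.152 tail [0.5776 0.0168]
56 [-57.1   8.    0.1] wz 0.181 tail [0.5794 0.0089]
64 [-65.3   8.2   0.1] wz 0.209 tail [0.5809 0.0009]
72 [-73.5   8.3   0.1] wz 0.237 tail [ 0.5822 -0.0072]
80 [-81.4   7.    0.1] wz 0.248 tail [ 0.5823 -0.0152]
88 [-89.2   5.    0.1] wz 0.248 tail [ 0.5819 -0.0232]
96 [-97.    3.1   0.1] wz 0.248 tail [ 0.5814 -0.0312]
97 [-97.9   2.8   0.1] wz 0.248 tail [ 0.5813 -0.0322]
98 [-98.9   2.6   0.1] wz 0.248 tail [ 0.5813 -0.0332]
99 [-99.9   2.3   0.1] wz 0.248 tail [ 0.5812 -0.0342]
100 [-1.008e+02  2.100e+00  1.000e-01] wz 0.248 tail [ 0.5812 -0.0352]
101 [-1.018e+02  1.800e+00  1.000e-01] wz 0.248 tail [ 0.5811 -0.0362]
102 [-1.028e+02  1.600e+00  1.000e-01] wz 0.248 tail [ 0.581  -0.0372]
103 [-1.037e+02  1.300e+00  1.000e-01] wz 0.248 tail [ 0.581  -0.0382]
104 [-1.047e+02  1.100e+00  1.000e-01] wz 0.248 tail [ 0.5809 -0.0392]
```

Call:
move_arm --pt "0.45 -8 1 0 0 0 0.011" --pt "0.45 -16 2.5 0 0 0 0.039" --pt "0.45 -24 4 0 0 0 0.067" --pt "0.45 -32 5 0 0 0 0.096" --pt "0.45 -41 6 0 0 0 0.124" --pt "0.45 -49 7 0 0 0 0.152" --pt "0.45 -57 7.5 0 0 0 0.181" --pt "0.45 -65 8 0 0 0 0.209" --pt "0.45 -73 8 0 0 0 0.237" --pt "0.45 -81 7 0 0 0 0.248" --pt "0.45 -89 5 0 0 0 0.248" --pt "0.45 -89 5 0 0 0 0.248"

```text
time_s: 6.1
tcp_pos: [0.5823, -0.0137, 0.0086]
ee_rot: [0.728, 0.686, -0.0, 0.0]
force: [0.6, -0.6, -0.9]
opening: 0.554
grip_force: 0.0
```

```bash
python3 top.py t3; python3 look.py w4
python3 - <<'E'
import cv2
a=cv2.resize(cv2.imread("pics/t3s.png")[190:330,210:360],None,fx=4,fy=4); cv2.imwrite("pics/t3c.png",a)
E
```

```text
scene [253. 283.] 238.5 ctr [ 0.673 -0.059] [[0.695, -0.08], [0.642, -0.079], [0.651, -0.037], [0.704, -0.039]]
scene [306. 210.] 116.5 ctr [ 0.398 -0.005] [[0.385, -0.033], [0.372, 0.011], [0.41, 0.023], [0.424, -0.02]]
[ 0.5823 -0.0131  0.0086] 6.2
[389. 431.] 3409.0 ctr [ 0.62  -0.102] 0.233 0.011 [[0.504, -0.09], [0.736, -0.104], [0.738, -0.115], [0.502, -0.101]]
[446. 374.] 398.5 ctr [ 0.652 -0.065] 0.007 0.044 [[0.646, -0.043], [0.654, -0.043], [0.659, -0.087], [0.651, -0.087]]
[189. 374.] 321.5 ctr [ 0.507 -0.056] 0.045 0.007 [[0.499, -0.077], [0.51, -0.034], [0.516, -0.035], [0.506, -0.079]]
[476. 319.] 259.0 ctr [ 0.667 -0.031] 0.044 0.002 [[0.645, -0.028], [0.689, -0.031], [0.689, -0.033], [0.645, -0.031]]
[166. 318.] 352.0 ctr [ 0.501 -0.021] 0.003 0.046 [[0.477, -0.021], [0.478, -0.018], [0.524, -0.02], [0.523, -0.023]]
[318. 328.] 5689.5 ctr [ 0.582 -0.031] 0.062 0.033 [[0.552, -0.013], [0.614, -0.016], [0.614, -0.05], [0.548, -0.046]]
```

View pics/t3c.png

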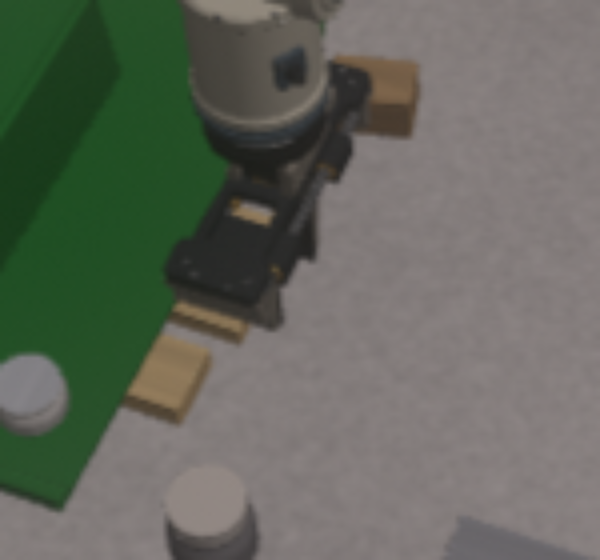

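View pics/w4.png

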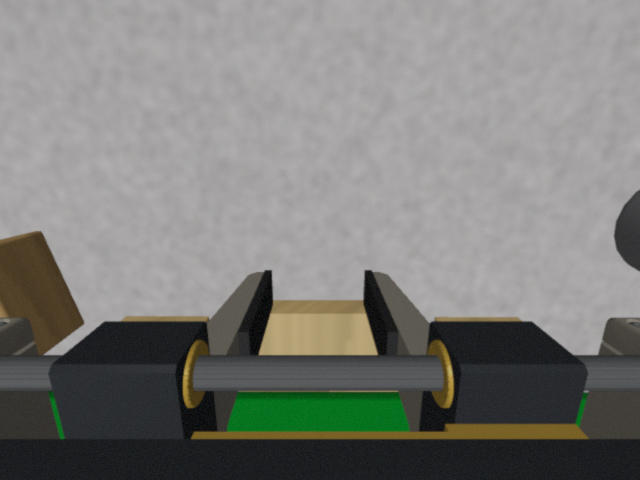

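The crop shows the plate between the packers, and the wrist view shows it square. The tail's lower edge is at row ~301 and the packers' outer ends at rows ~317-318, with outer corners at columns 124 and 520. I'll turn those rows into the remaining distance.

Run:
```python
from h import *
s=manip.get_state();im=cv2.imread("pics/w4.png")[:,:,::-1].copy()
h=cv2.cvtColor(im,cv2.COLOR_RGB2HSV);m=cv2.inRange(h,*WOOD)
f=lambda c:(c,295+np.flatnonzero(m[295:330,c])[0])
for nm,cs in(("tail",(285,318,352)),("L",(135,165,200)),("R",(445,480,512))):
    e=[f(c) for c in cs]; print(nm,e,ray("wrist",e,0.0,s).round(4).tolist())
for r in (320,):
    x=np.flatnonzero(m[r]); print(x[(x<210)&(x>90)][[0,-1]],x[(x>440)&(x<560)][[0,-1]])
    print(ray("wrist",[(x[(x>90)&(x<210)][0],r),(x[(x>440)&(x<560)][-1],r)],0,s).round(4).tolist())
```

```text
tail [(285, np.int64(300)), (318, np.int64(300)), (352, np.int64(300))] [[0.5631, -0.0221], [0.5824, -0.0232], [0.6024, -0.0244]]
L [(135, np.int64(316)), (165, np.int64(316)), (200, np.int64(316))] [[0.473, -0.0272], [0.4908, -0.0282], [0.5117, -0.0295]]
R [(445, np.int64(317)), (480, np.int64(317)), (512, np.int64(317))] [[0.6573, -0.0387], [0.6781, -0.04], [0.6972, -0.0411]]
[122 207] [441 520]
[[0.4647, -0.0293], [0.7021, -0.0434]]
```

Call:
move_arm --pt "0.45 -3 0 0 0 0 0" --pt "0.45 -6 0 0 0 0 0" --pt "0.45 -9 0 0 0 0 0" --pt "0.45 -10.5 0 0 0 0 0" --pt "0.45 -10.5 0 0 0 0 0" --pt "0.45 -10.5 0 0 0 0 0"

```text
time_s: 7.0
tcp_pos: [0.5818, -0.0235, 0.0086]
ee_rot: [0.728, 0.686, -0.0, -0.0]
force: [-0.8, 0.5, -0.7]
opening: 0.547
grip_force: 0.0
```

```bash
python3 look.py w5 |head -1
python3 - <<'E'
from h import *
s=manip.get_state();im=cv2.imread("pics/w5.png")[:,:,::-1].copy()
h=cv2.cvtColor(im,cv2.COLOR_RGB2HSV);m=cv2.inRange(h,*WOOD)
def f(c):
    x=np.flatnonzero(m[290:335,c]); return (c,290+x[0])
for nm,cs in(("tail",(285,318,352)),("L",(150,200)),("R",(445,490))):
    e=[f(c) for c in cs]; print(nm,e,ray("wrist",e,0.0,s).round(4).tolist())
print(s["tcp_pos"],s["force"])
E
```

```text
[ 0.5818 -0.0235  0.0086] 7.0
tail [(285, np.int64(299)), (318, np.int64(299)), (352, np.int64(299))] [[0.5626, -0.0319], [0.5819, -0.0331], [0.6018, -0.0343]]
L [(150, np.int64(300)), (200, np.int64(300))] [[0.4834, -0.0279], [0.5127, -0.0296]]
R [(445, np.int64(301)), (490, np.int64(301))] [[0.6563, -0.0388], [0.6827, -0.0404]]
[ 0.5818105  -0.02347213  0.0085998 ] [-0.51078026  1.11243348  0.76930745]
```

Call:
move_arm --pt "0.45 -11.5 0 0 0 0 0" --pt "0.45 -11.5 0 0 0 0 0"

```text
time_s: 7.3
tcp_pos: [0.5811, -0.0358, 0.0086]
ee_rot: [0.728, 0.686, -0.0, 0.0]
force: [0.1, 0.8, -0.1]
opening: 0.547
grip_force: 0.0
```

Call:
move_arm --pt "0.45 15 0 0 0 0 0" --pt "0.45 50 0 0 0 0 0" --pt "0.45 90 0 -40 0 0 0" --pt "0.45 110 0 -100 0 0 0" --pt "0.45 150 0 -150 0 0 0" --pt "0.45 200 0 -180 0 0 0" --pt "0.45 250 0 -200 0 0 0" --pt "0.45 250 0 -200 0 0 0" --pt "0.45 250 0 -200 0 0 0"

```text
time_s: 8.43
tcp_pos: [0.595, 0.2148, 0.2079]
ee_rot: [0.727, 0.686, -0.001, -0.0]
force: [-0.2, -0.5, -0.8]
opening: 0.546
grip_force: 0.0
```

My mistake: that shift counts from the new call's start, so the last push went about 12 mm too far. I'll measure before mending it.

```bash
cat > fin.py <<'E'
from h import *
import sys
s=manip.get_state();im=manip.capture("wrist");cv2.imwrite(f"pics/{sys.argv[1]}.png",im[:,:,::-1])
for c in blobs(im,(8,50,70),(30,255,255),150):
    w=c[:,0,:]; g=ray("wrist",w,.019,s)
    b=cv2.boxPoints(cv2.minAreaRect((g*1000).astype(np.float32)));
    if b[:,1].mean()<60 and 420<b[:,0].mean()<720: print(np.round(cv2.minAreaRect(c)[0]),cv2.contourArea(c),b.round(1).tolist())
goto(.581,-.055,.2,-93.4); print(s["tcp_pos"],s["qpos"].round(2))
E
python3 fin.py w6; python3 top.py t6
```

```text
[390. 431.] 3473.5 [[408.70001220703125, -76.30000305175781], [940.0, -106.5], [941.2999877929688, -83.4000015258789], [410.0, -53.29999923706055]]
[320. 416.] 1792.0 [[534.9000244140625, -68.5], [627.4000244140625, -73.80000305175781], [629.7999877929688, -32.20000076293945], [537.2999877929688, -26.899999618530273]]
[388. 412.] 1171.5 [[645.7000122070312, -74.80000305175781], [698.2000122070312, -77.80000305175781], [701.2000122070312, -25.399999618530273], [648.7000122070312, -22.399999618530273]]
[251. 412.] 1215.0 [[464.3999938964844, -64.30000305175781], [516.7999877929688, -67.5], [520.0999755859375, -15.0], [467.70001220703125, -11.800000190734863]]
[193. 373.] 734.0 [[397.8999938964844, -22.0], [422.1000061035156, -29.700000762939453], [453.29998779296875, 68.0], [429.1000061035156, 75.69999694824219]]
shift [-269.4    1.9    7.9] rot [-0.002  0.001  0.   ] t 8.475
[0.59501697 0.21476438 0.20788306] [ 0.34  0.37  1.62 -0.    1.15  0.4 ]
top [352. 272.] 363.5 ctr [ 0.418 -0.007] [[0.432, 0.026], [0.442, -0.033], [0.404, -0.039], [0.394, 0.02]]
top [368. 242.] 272.0 ctr [ 0.491 -0.047] [[0.515, -0.03], [0.514, -0.066], [0.466, -0.065], [0.467, -0.029]]
top [372. 204.] 337.5 ctr [ 0.581 -0.058] [[0.536, -0.043], [0.627, -0.049], [0.626, -0.073], [0.535, -0.068]]
top [372. 166.] 266.0 ctr [ 0.674 -0.058] [[0.7, -0.042], [0.699, -0.076], [0.648, -0.075], [0.648, -0.041]]
scene [253. 283.] 239.5 ctr [ 0.673 -0.059] [[0.695, -0.08], [0.642, -0.079], [0.651, -0.037], [0.704, -0.039]]
scene [265. 256.] 295.5 ctr [ 0.582 -0.059] [[0.626, -0.077], [0.529, -0.072], [0.538, -0.04], [0.634, -0.047]]
scene [281. 230.] 191.0 ctr [ 0.489 -0.048] [[0.512, -0.068], [0.461, -0.073], [0.466, -0.028], [0.516, -0.024]]
scene [303. 210.] 206.5 ctr [ 0.4   -0.013] [[0.425, -0.039], [0.386, -0.049], [0.375, 0.014], [0.414, 0.024]]
```

View pics/w6.png

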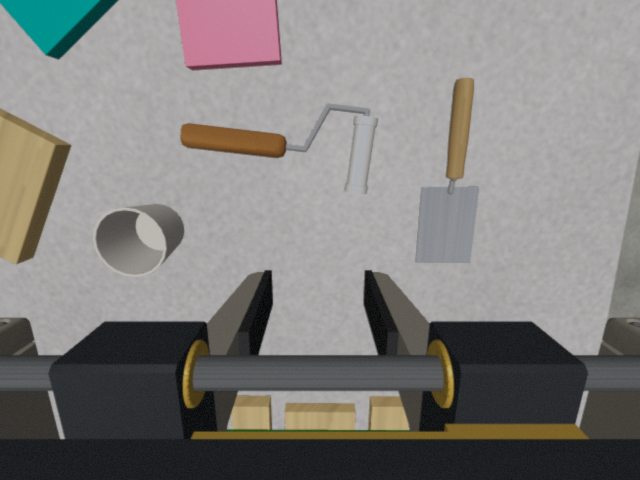

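The plate is square and centred to about 2 mm, but its tail is 10.5 mm inside the packers' ends (tail at y=-0.046). The inner end can't be reached under the flange. So I'll slide it back out flat with the fingertips resting lightly on the exposed 24 mm of its top, without gripping or lifting.

Call:
move_arm --pt "0.45 -60 0 0 0 0 0" --pt "0.45 -120 0 20 0 0 0" --pt "0.45 -180 0 50 0 0 0" --pt "0.45 -230 1 90 0 0 0" --pt "0.45 -268 2 140 0 0 0" --pt "0.45 -268 2 165 0 0 0" --pt "0.45 -268 2 178 0 0 0" --pt "0.45 -268 2 184 0 0 0" --pt "0.45 -268 2 184 0 0 0" --pt "0.45 -268 2 184 0 0 0"

```text
time_s: 9.82
tcp_pos: [0.5829, -0.0527, 0.0257]
ee_rot: [0.727, 0.686, 0.001, 0.001]
force: [-0.2, -0.3, -0.2]
opening: 0.552
grip_force: 0.0
```

Run:
```python
from h import *
goto(.581,-.054,.018,-93.4); s=manip.get_state(); print(s["tcp_pos"],s["force"])
```

```text
shift [-1.5 -1.8  7.7] rot [0.002 0.    0.001] t 9.825
[ 0.58291451 -0.05265626  0.02566648] [-0.23132428 -0.25165155 -0.22319837]
```

Call:
move_arm --pt "0.45 -0.5 0 3 0 0 0" --pt "0.45 -0.5 0 5 0 0 0" --pt "0.45 -0.5 0 6 0 0 0" --pt "0.45 -0.5 0 7 0 0 0" --pt "0.45 -0.5 0 7.5 0 0 0" --pt "0.45 -0.5 0 7.5 0 0 0"

```text
time_s: 10.58
tcp_pos: [0.582, -0.0535, 0.0184]
ee_rot: [0.728, 0.686, 0.0, -0.0]
force: [-5.1, 0.3, 16.5]
opening: 0.551
grip_force: 8.1
```

Call:
move_arm --pt "0.45 2 0 0 0 0 0" --pt "0.45 4 0 0 0 0 0" --pt "0.45 6 0 0 0 0 0" --pt "0.45 6 0 0 0 0 0"

```text
time_s: 11.08
tcp_pos: [0.5838, -0.0485, 0.0184]
ee_rot: [0.727, 0.686, 0.0, 0.001]
force: [0.2, -5.2, 10.8]
opening: 0.55
grip_force: 5.4
```

```bash
cat > rel.py <<'E'
from h import *
import sys
s=manip.get_state();im=manip.capture("wrist");cv2.imwrite(f"pics/{sys.argv[1]}.png",im[:,:,::-1])
m=cv2.inRange(cv2.cvtColor(im,cv2.COLOR_RGB2HSV),*WOOD)
for c in (135,165,200,285,318,352,445,480,512):
    x=np.flatnonzero(m[200:420,c]); e=(c,200+x[0]); print(e,ray("wrist",e,0.0,s).round(4).tolist())
print(s["tcp_pos"],s["force"])
E
python3 rel.py w7
```

```text
(135, np.int64(255)) [[0.4766, -0.0278]]
(165, np.int64(255)) [[0.4944, -0.0289]]
(200, np.int64(255)) [[0.5152, -0.0301]]
(285, np.int64(267)) [[0.5651, -0.0407]]
(318, np.int64(268)) [[0.5848, -0.0425]]
(352, np.int64(269)) [[0.6053, -0.0444]]
(445, np.int64(256)) [[0.661, -0.0394]]
(480, np.int64(256)) [[0.6819, -0.0407]]
(512, np.int64(257)) [[0.701, -0.0424]]
[ 0.58377096 -0.04852498  0.01841133] [ 0.22711042 -5.15527878 10.83716907]
```

It slides. The tail has come out about 4 mm and has 8 mm to go, with a slight twist. I'll draw it slightly past the line, then push it back square with both fingertips.

Call:
move_arm --pt "0.45 2 0 0 0 0 -0.005" --pt "0.45 4 0 0 0 0 -0.01" --pt "0.45 6 0 0 0 0 -0.015" --pt "0.45 8 0 0 0 0 -0.02" --pt "0.45 10 0 0 0 0 -0.02" --pt "0.45 12 0 0 0 0 -0.02" --pt "0.45 13 0 0 0 0 -0.02" --pt "0.45 13 0 0 0 0 -0.02"

```text
time_s: 12.12
tcp_pos: [0.5848, -0.0355, 0.0184]
ee_rot: [0.72, 0.693, 0.001, 0.002]
force: [-0.4, -4.0, 10.3]
opening: 0.551
grip_force: 5.0
```

```bash
python3 rel.py w8
```

```text
(135, np.int64(272)) [[0.4753, -0.0277]]
(165, np.int64(273)) [[0.4932, -0.0291]]
(200, np.int64(273)) [[0.5144, -0.0299]]
(285, np.int64(273)) [[0.5657, -0.0319]]
(318, np.int64(278)) [[0.5855, -0.036]]
(352, np.int64(284)) [[0.6061, -0.0407]]
(445, np.int64(278)) [[0.6627, -0.039]]
(480, np.int64(279)) [[0.6841, -0.0405]]
(512, np.int64(284)) [[0.704, -0.0446]]
[ 0.58476836 -0.03552891  0.01838205] [-0.35064382 -3.97062436 10.32475791]
```

One finger carries more, so the plate has twisted about 9° clockwise, and its right side is still ~5 mm too deep. I'll lift off, close the fingers and draw only that side out.

Run:
```python
from h import *
goto(.612,-.050,.026,-93.4)
```

```text
shift [-13.4  27.8  -7.5] rot [0.003 0.001 0.021] t 12.175
```

Call:
move_arm --pt "0.45 0 0 -15 0 0 0" --pt "1 0 10 -25 0 0 0.02" --pt "1 -13 28 -25 0 0 0.02" --pt "1 -13 28 -25 0 0 0.02" --pt "1 -13 28 -25 0 0 0.02" --pt "1 -13 28 -12 0 0 0.02" --pt "1 -13 28 -6 0 0 0.02" --pt "1 -13 28 -6 0 0 0.02"

```text
time_s: 13.18
tcp_pos: [0.6097, -0.0484, 0.0221]
ee_rot: [0.728, 0.686, -0.001, -0.001]
force: [-0.3, -0.2, -0.4]
opening: 0.007
grip_force: 0.0
```

```bash
python3 - <<'E'
from h import *
goto(.612,-.050,.018,-93.4)
n="wrist"
s=manip.get_state();im=manip.capture(n);cv2.imwrite("pics/w9.png",im[:,:,::-1]); print(s["tcp_pos"],s["opening"])
E
python3 top.py t9 | grep -v "^scene .253"
```

```text
shift [-1.4  2.4  4.1] rot [-0.002 -0.     0.   ] t 13.175
[ 0.60971407 -0.04842959  0.0220547 ] 0.0070511503407915685
top [345. 273.] 153.0 ctr [0.417 0.01 ] [[0.436, 0.024], [0.436, -0.004], [0.397, -0.004], [0.398, 0.025]]
scene [274. 253.] 121.0 ctr [ 0.567 -0.04 ] [[0.594, -0.053], [0.535, -0.054], [0.54, -0.027], [0.599, -0.026]]
scene [283. 231.] 128.5 ctr [ 0.489 -0.042] [[0.511, -0.058], [0.459, -0.056], [0.467, -0.026], [0.519, -0.028]]
scene [303. 210.] 206.5 ctr [ 0.4   -0.012] [[0.425, -0.039], [0.386, -0.049], [0.375, 0.014], [0.414, 0.024]]
```

View pics/w9.png

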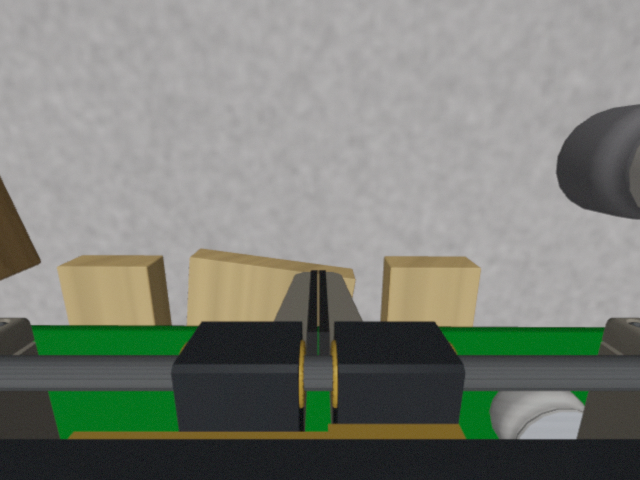

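The view shows the plate turned, with tail corners at (194,250) and (354,270). The packers' ends are at row 256, and the closed fingers are over its right half. I'll press lightly and draw out about 11 mm.

Call:
move_arm --pt "1 0 0 2 0 0 0" --pt "1 0 0 3 0 0 0" --pt "1 0 0 4 0 0 0" --pt "1 0 0 4 0 0 0" --pt "1 2 0 4 0 0 0" --pt "1 4 0 4 0 0 0" --pt "1 6 0 4 0 0 0" --pt "1 8 0 4 0 0 0" --pt "1 10 0 4 0 0 0" --pt "1 12 0 4 0 0 0" --pt "1 12 0 4 0 0 0"

```text
time_s: 14.7
tcp_pos: [0.6113, -0.0365, 0.0191]
ee_rot: [0.728, 0.686, 0.0, -0.0]
force: [0.2, 1.3, -1.0]
opening: 0.006
grip_force: 0.0
```

```bash
cat > edge.py <<'E'
from h import *
import sys
s=manip.get_state();im=manip.capture("wrist");cv2.imwrite(f"pics/{sys.argv[1]}.png",im[:,:,::-1])
m=cv2.inRange(cv2.cvtColor(im,cv2.COLOR_RGB2HSV),(8,50,70),(30,255,255))
m=cv2.morphologyEx(m,0*0+cv2.MORPH_OPEN,np.ones((3,3)))
last=None
for c in range(20,600,12):
    x=np.flatnonzero(m[150:400,c])
    if len(x)>8: e=(c,150+x[0]); print(e[0],int(e[1]),(ray("wrist",e,0.0,s)[0]*1000).round(1).tolist(),end="; ")
print(s["tcp_pos"],s["force"])
E
python3 edge.py w10
```

```text
20 249 [435.9, -8.2]; 32 273 [438.7, -23.7]; 68 282 [459.0, -30.8]; 80 276 [467.3, -27.3]; 92 276 [474.6, -27.8]; 104 276 [481.9, -28.2]; 116 276 [489.2, -28.6]; 128 276 [496.5, -29.1]; 140 276 [503.8, -29.5]; 152 276 [511.1, -29.9]; 164 301 [515.4, -46.9]; 188 280 [532.6, -33.8]; 200 269 [541.0, -27.1]; 212 271 [548.1, -28.8]; 224 272 [555.2, -29.9]; 236 274 [562.4, -31.6]; 248 275 [569.6, -32.7]; 260 277 [576.7, -34.4]; 272 278 [584.0, -35.5]; 284 280 [591.2, -37.3]; 332 340 [618.4, -80.5]; 392 276 [657.0, -38.5]; 404 277 [664.3, -39.6]; 416 276 [671.6, -39.4]; 428 277 [678.9, -40.5]; 440 277 [686.2, -40.9]; 452 277 [693.5, -41.4]; 464 278 [700.9, -42.4]; 476 288 [708.6, -49.5]; [ 0.61133641 -0.03647678  0.01908611] [ 0.24329605  1.322132   -0.96050542]
```

There was no contact (tip at 19.1 mm), so I'll go back in and press 1.5 mm lower.

Call:
move_arm --pt "1 -4 0 -3 0 0 0" --pt "1 -12 0 -3 0 0 0" --pt "1 -12 0 -1 0 0 0" --pt "1 -12 0 1 0 0 0" --pt "1 -12 0 1.7 0 0 0" --pt "1 -12 0 1.7 0 0 0" --pt "1 -12 0 1.7 0 0 0"

```text
time_s: 15.62
tcp_pos: [0.6106, -0.0489, 0.0184]
ee_rot: [0.728, 0.686, -0.0, 0.0]
force: [-3.0, -1.5, 13.6]
opening: 0.006
grip_force: 6.6
```

Call:
move_arm --pt "1 2 0 0 0 0 0" --pt "1 4 0 0.2 0 0 0" --pt "1 6 0 0.2 0 0 0" --pt "1 8 0 0.2 0 0 0" --pt "1 10 0 0.2 0 0 0" --pt "1 12 0 0.2 0 0 0" --pt "1 14 0 0.2 0 0 0" --pt "1 14 0 0.2 0 0 0"

```text
time_s: 16.62
tcp_pos: [0.6126, -0.0355, 0.0184]
ee_rot: [0.727, 0.686, 0.0, 0.001]
force: [-0.7, -6.1, 10.9]
opening: 0.005
grip_force: 5.4
```

```bash
python3 edge.py w11
```

```text
20 257 [436.8, -11.9]; 56 289 [452.6, -33.6]; 68 283 [461.0, -30.1]; 80 278 [469.1, -27.3]; 92 278 [476.4, -27.8]; 104 278 [483.6, -28.2]; 116 278 [490.9, -28.6]; 128 278 [498.2, -29.1]; 140 278 [505.4, -29.5]; 152 278 [512.7, -29.9]; 164 321 [514.7, -59.2]; 188 272 [535.1, -27.4]; 200 266 [542.9, -24.0]; 212 266 [550.1, -24.4]; 224 266 [557.3, -24.8]; 236 267 [564.5, -25.9]; 248 267 [571.7, -26.3]; 260 267 [578.9, -26.8]; 272 268 [586.0, -27.8]; 284 268 [593.2, -28.3]; 332 269 [622.1, -30.6]; 344 269 [629.3, -31.0]; 380 284 [650.9, -42.1]; 392 278 [658.2, -38.6]; 404 279 [665.5, -39.7]; 416 279 [672.8, -40.1]; 428 279 [680.1, -40.6]; 440 279 [687.4, -41.0]; 452 279 [694.7, -41.4]; 464 281 [702.0, -43.2]; [ 0.61260254 -0.03548078  0.01836991] [-0.68893699 -6.11211641 10.94727018]
```

It worked: the tail is now 7 mm outside the line and square to within 1°. I'll lift off, go behind it with the fingers spread and push it in.

Call:
move_arm --pt "1 0 0 -10 0 0 0" --pt "1 10 0 -30 0 0 0" --pt "0.45 50 -25 -30 0 0 0" --pt "0.45 50 -25 -30 0 0 0" --pt "0.45 50 -25 -30 0 0 0" --pt "0.45 50 -25 -10 0 0 0" --pt "0.45 50 -25 5 0 0 0" --pt "0.45 50 -25 10 0 0 0" --pt "0.45 50 -25 10 0 0 0"

```text
time_s: 17.8
tcp_pos: [0.5893, 0.0164, 0.0068]
ee_rot: [0.728, 0.686, -0.0, -0.0]
force: [0.4, -0.2, -0.7]
opening: 0.553
grip_force: 0.0
```

```bash
python3 -c "
from h import *
goto(.5845,-.0246,.0086,-93.5); print(manip.get_state()['tcp_pos'],manip.get_state()['opening'])"; python3 edge.py w12
```

```text
shift [-41.3  -2.4  -1.8] rot [-0.001  0.     0.002] t 17.8
[0.58933157 0.0164439  0.00682457] 0.5525187847019821
20 287 [418.7, 25.4]; 32 284 [426.2, 26.8]; 44 289 [432.2, 23.3]; 56 326 [432.7, -0.6]; 188 352 [508.3, -22.9]; 248 390 [541.6, -52.4]; 260 351 [552.2, -24.7]; 272 351 [559.5, -25.2]; 284 352 [566.7, -26.3]; 296 352 [574.0, -26.7]; 308 352 [581.3, -27.2]; 320 352 [588.6, -27.6]; 332 353 [595.8, -28.7]; 344 353 [603.2, -29.2]; 356 353 [610.5, -29.6]; 368 353 [617.8, -30.0]; 380 390 [624.8, -57.2]; 392 390 [632.3, -57.7]; 440 341 [661.2, -24.3]; 452 368 [669.3, -43.7]; [0.58933157 0.0164439  0.00682457] [ 0.35085697 -0.21907478 -0.67304474]
```

Now I'll push in by 41 mm in total, with the contact stretch slow.

Call:
move_arm --pt "0.45 -15 -2 -1 0 0 0" --pt "0.45 -28 -2 -1 0 0 0" --pt "0.45 -33 -2 -1 0 0 0" --pt "0.45 -36 -2 -1 0 0 0" --pt "0.45 -38 -2 -1 0 0 0" --pt "0.45 -40 -2 -1 0 0 0" --pt "0.45 -40.5 -2 -1 0 0 0" --pt "0.45 -40.5 -2 -1 0 0 0" --pt "0.45 -40.5 -2 -1 0 0 0"

```text
time_s: 18.98
tcp_pos: [0.5851, -0.0235, 0.0082]
ee_rot: [0.728, 0.686, 0.0, 0.0]
force: [0.7, 0.7, -0.3]
opening: 0.546
grip_force: 0.3
```

```bash
python3 rel.py w13
```

```text
(135, np.int64(301)) [[0.478, -0.0279]]
(165, np.int64(301)) [[0.4956, -0.0289]]
(200, np.int64(301)) [[0.5161, -0.0301]]
(285, np.int64(299)) [[0.566, -0.0318]]
(318, np.int64(299)) [[0.5852, -0.033]]
(352, np.int64(299)) [[0.6051, -0.0341]]
(445, np.int64(302)) [[0.6595, -0.0393]]
(480, np.int64(302)) [[0.68, -0.0405]]
(512, np.int64(302)) [[0.6987, -0.0416]]
[ 0.58512814 -0.02353965  0.00816248] [ 0.74398382  0.69786364 -0.33723835]
```

1.5 mm is left. The next call nudges 1.3 mm further, then retreats.

Call:
move_arm --pt "0.45 -1.3 0 0 0 0 0" --pt "0.45 -1.3 0 0 0 0 0" --pt "0.45 10 0 0 0 0 0" --pt "0.45 45 0 0 0 0 0" --pt "0.45 90 0 -40 0 0 0" --pt "0.45 120 0 -90 0 0 0" --pt "0.45 160 0 -140 0 0 0" --pt "0.45 210 0 -180 0 0 0" --pt "0.45 250 0 -200 0 0 0" --pt "0.45 250 0 -200 0 0 0" --pt "0.45 250 0 -200 0 0 0"

```text
time_s: 20.4
tcp_pos: [0.599, 0.2258, 0.2074]
ee_rot: [0.727, 0.686, -0.001, -0.0]
force: [-1.0, -0.4, 0.8]
opening: 0.548
grip_force: 0.0
```

```bash
python3 fin.py w14; python3 top.py t14
```

```text
[390. 420.] 7681.0 [[412.79998779296875, -64.80000305175781], [943.2999877929688, -95.0], [946.5999755859375, -38.5], [416.0, -8.300000190734863]]
[193. 373.] 733.5 [[404.1000061035156, -11.699999809265137], [429.6000061035156, -18.700000762939453], [456.6000061035156, 80.0999984741211], [431.0, 87.0999984741211]]
shift [-280.8   -1.4    7.4] rot [-0.002  0.001  0.   ] t 20.45
[0.59900112 0.22580972 0.20739686] [ 0.36  0.38  1.6  -0.    1.15  0.42]
top [352. 272.] 362.5 ctr [ 0.418 -0.007] [[0.432, 0.026], [0.442, -0.033], [0.404, -0.039], [0.394, 0.02]]
top [368. 242.] 272.0 ctr [ 0.491 -0.047] [[0.515, -0.03], [0.514, -0.066], [0.466, -0.065], [0.467, -0.029]]
top [370. 204.] 516.0 ctr [ 0.583 -0.053] [[0.538, -0.032], [0.631, -0.038], [0.628, -0.074], [0.536, -0.067]]
top [372. 167.] 264.5 ctr [ 0.673 -0.058] [[0.697, -0.042], [0.697, -0.076], [0.648, -0.075], [0.648, -0.041]]
scene [253. 283.] 239.5 ctr [ 0.673 -0.059] [[0.695, -0.08], [0.642, -0.079], [0.651, -0.037], [0.704, -0.039]]
scene [267. 257.] 417.5 ctr [ 0.584 -0.053] [[0.627, -0.077], [0.53, -0.072], [0.542, -0.029], [0.638, -0.036]]
scene [281. 230.] 191.0 ctr [ 0.489 -0.048] [[0.512, -0.068], [0.461, -0.073], [0.466, -0.028], [0.516, -0.024]]
scene [303. 210.] 206.5 ctr [ 0.4   -0.013] [[0.39, -0.05], [0.372, 0.011], [0.41, 0.023], [0.429, -0.036]]
```

View pics/t14.png

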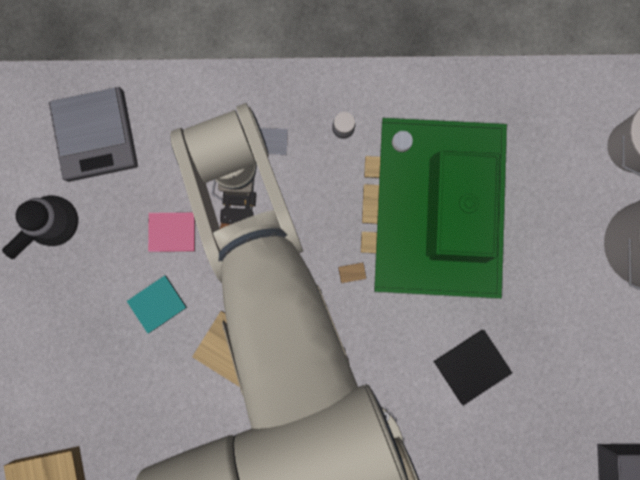

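The top view shows the plate at (370,204), in line with the packers at (372,167) and (368,242). It is square, its tail middle is at about (0.584,-0.035), the other things have not moved, and the robot is clear.

```bash
python3 -c "
from workcell import manip
print(manip.sign_off())"
```

```text
the job is handed in; nothing more can be done
None
```

The plate is in the gap, its outer edge within about 1 mm of the packers' ends, square and about midway, with the robot clear; on the way I over-pushed it by about 11 mm and slid it back by pressing lightly on its top, without gripping or lifting, before the final push.

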